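# Zero the laminator's gap dial and set it three clicks open

## Task

Set the roller gap on the bench laminator: turn the black dial gently clockwise until it is hard up against its stop, without wrenching it so that the silver scale ring under it slips round, then turn it back exactly three clicks. Then throw the red lock lever all the way over to the back of the machine, away from the feed rollers, and let go, leaving the tape, the two vinyl tubes and the squeegee where they are.

Things in the scene. Friction and masses are not known exactly. Their poses are not given: they have to be found in the camera images.
- laminator: Bench laminator, fixed, 260 x 380 mm, blue side cheeks up to 134 mm. Origin: centre of its underside, on the work surface. Its x axis points from the feed rollers (front) to the back, y along the rollers, z up. White deck 110 x 340 mm at x -20 to 90 mm, its top 130 mm up; on it the dial's axis at x = 30, y = -100 mm, the lever's block at x = 30, y = 100 mm, the tape between.
- dial_grip (a point): Point on the dial's upright axis at gripping height, 170 mm above the work surface. Black dial: round skirt 68 mm across, its upper side 24 mm below this point; on it an upright finger bar 48 mm long, 14 mm thick, from the skirt to 8 mm above this point. The point turns with the dial: x along the bar to the end with the white mark, y across its thickness, z up.
- dial: The dial as a whole, origin 34 mm below dial_grip, same axes. It clicks every 24 degrees (0.419 rad), 8 places. Clockwise (from above) it ends at a stop, itself a click place, counted as zero; seven clicks back is another stop. Where the stop lies cannot be seen and varies; the dial starts 1 to 5 clicks from it. A click takes up to about 0.2 N m; let go, it settles in the nearest place.
- ring (a joint): Silver scale ring, 88 mm across, 6 mm thick, under the dial; its turn from where it was found, rad, anticlockwise positive, 0 at the start. It carries the dial's stops in a slipping clutch: about 0.9 N m on the dial against a stop makes it slip; it must stay within 0.12 rad of 0. Its ticks do not show where the stop is.
- gap (a joint): Spindle inside the dial that sets the roller gap: its lift, m: 0 with the dial at its clockwise stop, 0.02 mm (0.00002 m) more for each click back. Far too fine to see or to measure; count the clicks.
- lock (a joint): Red lock lever, its swing in rad: near 0 leaning to the front (laminator -x), 1.0 thrown fully over to the back (+x). It stays where it is left and takes about 1 N at its ball. The grey block under it is 70 x 50 mm, its top 155 mm above the work surface.
- lock_tip (a point): Centre of the lock lever's red ball, 26 mm across, on a 10 mm steel arm. It swings in the laminator's xz plane about a pivot 60 mm from this point, at laminator x = 30, y = 100 mm, 152 mm above the work surface; upright the ball is 212 mm above the work surface, at either end 205 mm.
- tape_roll: Blue roll of tape lying flat on the deck between dial and lever, 68 mm across, hole 48 mm, 20 mm high. Origin: centre of its underside. Leave alone.
- blue_roll: Blue vinyl tube standing on the bench beside the laminator, 60 mm across, 160 mm high. Origin: centre of its underside. Leave alone.
- orange_roll: Orange vinyl tube standing on the bench beside the laminator, 60 mm across, 140 mm high. Origin: centre of its underside. Leave alone.
- squeegee: Yellow squeegee lying on the bench beside the laminator, 72 x 100 mm, 12 mm high. Origin: middle of its underside. Leave alone.

How it is judged:
On the way, in this order (a step that is already met when the one before it is completed fails the run):
1. the dial is at its clockwise stop (value of joint gap below 5e-06 m), for 0.2 s.
2. the dial is three clicks back from the stop (value of joint gap between 5.2e-05 and 6.8e-05 m), for 0.3 s.
3. the lock lever is thrown fully to the back (value of joint lock above 0.85 rad), for 0.2 s.
At the end, for the whole second after the job is handed in: The dial rests three clicks back from its clockwise stop (gap 0.06 mm, within 0.4 click), the lock lever is thrown over to the back (0.85 rad or more), the scale ring is within 0.12 rad of where it was found, and the tape, tubes and squeegee are upright or flat and within 20 mm of where they were (all of step 2 and value of joint lock above 0.85 rad and value of joint ring between -0.12 and 0.12 rad and distance of each of tape_roll, blue_roll, orange_roll, squeegee from where it was at the start of the episode below 0.02 m and angle between each of tape_roll, blue_roll, orange_roll, squeegee's own z axis and vertical below 0.2 rad); the robot touches nothing.
It fails at once if the dial is wrenched so hard that the scale ring slips by more than 0.12 rad (value of joint ring above 0.12 rad or value of joint ring below -0.12 rad).
It fails at once if the blue roll of tape is shifted by more than 20 mm or tipped (distance of tape_roll from where it was at the start of the episode above 0.02 m or angle between tape_roll's own z axis and vertical above 0.2 rad).
It fails at once if the blue tube is shifted by more than 20 mm or tipped (distance of blue_roll from where it was at the start of the episode above 0.02 m or angle between blue_roll's own z axis and vertical above 0.2 rad).
It fails at once if the orange tube is shifted by more than 20 mm or tipped (distance of orange_roll from where it was at the start of the episode above 0.02 m or angle between orange_roll's own z axis and vertical above 0.2 rad).
It fails at once if the squeegee is shifted by more than 20 mm or tipped (distance of squeegee from where it was at the start of the episode above 0.02 m or angle between squeegee's own z axis and vertical above 0.2 rad).
It also fails if it takes over 72 s, if anything falls off the work surface, if the arm or the gripper's body presses on something with over 40 N, if the wrist force passes 120 N, or if a joint passes its speed limit or range.

## Robot

A 7-joint arm with a two-finger parallel gripper is mounted at the origin on the work surface. World frame = base frame: x ahead of the robot, y to its left, z up, the work surface at z = 0. Lengths are in m, angles in rad, forces in N, time in s.
With the tool pointing down it reaches from about 0.425 to 0.95 m from the base axis. Payload 4.7 kg.
Tool frame: the origin (TCP) lies on the centre line of the jaws, within the pads' length; the fingertips stand ahead of it and the grasp point (between the pads) lies 8 mm behind it (manip.tips_ahead is the z of the fingertips in the tool frame, in m); z points along the fingers, y is the direction in which the jaws open and shut (so a half turn about z gives the same grasp; the last joint's range is limited). The gripper opens to 85 mm and grips with 20 to 120 N. Pads are 22 mm wide; open, the fingers measure 114 mm over their backs; the gripper's body (76 mm by 85 mm) begins 54 mm behind the grasp point. The pads swing forward as they close: fully open they stand 13 mm farther back than shut.
Start: joints at [1.282, 0.469, -0.049, 1.532, 0.024, 1.141, -0.082], TCP at [0.173, -0.652, 0.242] pointing down, gripper open.
Joint ranges: [-2.59, 2.59], [-0.33, 1.99], [-1.39, 1.29], [0.1, 2.45], [-1.04, 4.18], [0.21, 1.99], [-2.66, 2.66]. Speed limits (rad/s): [2.57, 2.57, 3.14, 3.14, 3.14, 3.14, 3.14].

## Interface

Orientations are given as a unit quaternion [x, y, z, w].
In Python, from workcell import manip gives the robot as it stands.
- The arm moves only by the tool arm_command, never from a script. Its argument "series" is a list of rows, each a list of 3 entries, a list of its own where there are three numbers: the shift along the world's x, y, z as a fraction of full scale, then the turn about the world's z as a fraction of full scale, then the opening, from -1 (shut) to 1 (fully open). A call has exactly 8 rows; each row is the pose to reach, as a shift and turn from the pose measured when the call began; what a row does not reach only later rows make up. Full scale, the value 1, is 0.15 m for a shift and 1.5 rad for a turn. A row lasts 1/8 s, in which the tool goes at most 62.5 mm and 10.7 degrees, less where a joint would pass 70% of its speed; a pose out of reach is approached as far as the arm can. A call with a number of a shift or a turn outside -1 to 1 is refused whole. A call with a gripper value outside its range is refused whole. The fingers move at their own pace and stop on an object; "force" is the grip in N (left out, the last holds). Time passes only in rows, so rows that repeat a pose let the fingers close, or fill a call up. It gives the time, the measured TCP pose, the force and the opening at its end, in the units of the state.
- manip.get_obs(): the state, without advancing time (a new reading comes with each control period).
- manip.snapshot(name): name is "scene" or "top" or "wrist"; returns the picture (384x512x3 uint8, blue, green, red); there is no depth.
- manip.camera_params(name): a dict with "mtx" (3x3 intrinsics, pixels), "extrinsics" (4x4, takes a point from camera to world coordinates); the wrist camera has in their place "mount" (4x4, takes a point from camera to tool coordinates, whose origin is the TCP and whose axes are the flange's). Camera axes: x right, y up, looking along -z (the intrinsics and any distortion apply to the point x, -y, -z); pixel columns grow to the right and rows downward; lengths in m; the calibration is good to about 2 mm. The wrist camera is an equidistant fisheye: a pixel r from the principal point sees the ray r / f radians off the axis. A picture is of the moment at which its call begins: read the wrist's pose just before it. camera_params takes no time and is no camera call.
- manip.hand_in(): hands the job in, once; it reports no verdict.
Trained networks look in the newest picture that a camera, given by its name, has taken for a name from the list of things; names that differ only in an ending like _2 or _b are one class to them, and where a whole thing is asked for, a point or a joint stands for the part that bears it (a point fixed in the world has none). Each returns a list of dicts, best first, with "p" (0 to 1); they miss things now and then, are a little off and sometimes report something else, mostly with a low value. They report only what shows in the picture. A call takes as long as a camera call.
- manip.search_frame(camera, target): "point" ([x, y, z] in m, in world coordinates, good to about 4 mm: the middle of the surface that is visible of it).
- manip.tip_of(camera, target): "point" ([x, y, z] in m, in world coordinates, good to about 4 mm: a listed point, or the origin of a listed thing).
The state is a dict: "time": time; "q": joint angles; "joint_velocities": joint speeds; "joint_torque": joint torques, N m; "eef_pos": TCP position; "ee_rot": TCP orientation; "force": force on the tool from outside, world axes, zero at the start; "torque": the same for the moment, N m; "width": opening from 0.0 (shut) to 1.0 (fully open).
Only numpy, scipy, OpenCV 4.12 (cv2) and the standard library are available. Lean on these libraries where they do the work, as an engineer would, in place of code of your own. Each camera call takes 0.05 s, during which the arm holds its last target.

## Working session

There is one attempt and no reset: what is moved stays moved. The work goes in short steps, Python scripts to look and compute and a tool call to move; the robot and the scene stay as the last step left them, time stands still between calls to the robot, and variables do not carry over. Pictures are saved under pics/ and viewed, and the job is handed in when it is done.

Besides the shell and the picture viewer there is one more tool, called as name(argument=value, ...), one argument or row to a line, values as JSON. arm_command: Moves the arm, as the interface text tells. Its arguments: {"type":"object","properties":{"series":{"type":"array","items":{"type":"array"}},"force":{"type":"number"}},"required":["series"]}

```bash
mkdir -p pics; ls; python3 - <<'E'
from workcell import manip
import cv2,numpy as np
o=manip.get_obs(); print({k:np.round(v,3) for k,v in o.items()}, manip.tips_ahead)
for n in ("scene","top"):
    cv2.imwrite(f"pics/{n}0.png",manip.snapshot(n))
    for t in ("dial_grip","lock_tip","laminator","tape_roll","dial","blue_roll","orange_roll","squeegee"):
        r=manip.tip_of(n,t); print(n,t,[(np.round(d["point"],3),round(d["p"],2)) for d in r[:2]])
E
```

```text
pics
{'time': np.float64(0.0), 'q': array([ 1.282,  0.469, -0.049,  1.534,  0.024,  1.141, -0.082]), 'joint_velocities': array([-0.   , -0.   , -0.001,  0.   , -0.001,  0.001,  0.001]), 'joint_torque': array([-0.0000e+00, -5.1030e+01, -4.7000e-02, -2.3771e+01,  1.1000e-02,
        7.0000e-03,  0.0000e+00]), 'eef_pos': array([ 0.173, -0.652,  0.241]), 'ee_rot': array([ 0.992,  0.13 , -0.   , -0.001]), 'force': array([-0.17 ,  0.213, -0.295]), 'torque': array([-0.012,  0.026,  0.031]), 'width': np.float64(0.999)} 0.011
scene dial_grip [(array([ 0.547, -0.07 ,  0.174]), 0.93)]
scene lock_tip [(array([0.553, 0.128, 0.205]), 0.65)]
scene laminator [(array([0.533, 0.034, 0.001]), 0.88)]
scene tape_roll [(array([0.558, 0.027, 0.13 ]), 0.84)]
scene dial [(array([ 0.54 , -0.071,  0.138]), 0.69)]
scene blue_roll [(array([ 0.516, -0.241,  0.001]), 0.79)]
scene orange_roll [(array([0.652, 0.326, 0.002]), 0.6)]
scene squeegee [(array([0.51 , 0.342, 0.006]), 0.62)]
top dial_grip [(array([ 0.545, -0.072,  0.17 ]), 0.89)]
top lock_tip [(array([0.554, 0.128, 0.206]), 0.55)]
top laminator [(array([ 0.528,  0.034, -0.001]), 0.78)]
top tape_roll [(array([ 0.508,  0.343, -0.002]), 0.42)]
top dial [(array([ 0.545, -0.069,  0.134]), 0.62)]
top blue_roll [(array([ 0.518, -0.247,  0.002]), 0.61), (array([ 0.545, -0.071,  0.134]), 0.43)]
top orange_roll [(array([ 0.655,  0.324, -0.   ]), 0.68)]
top squeegee [(array([0.51 , 0.342, 0.   ]), 0.7), (array([ 0.544, -0.069,  0.135]), 0.44)]
```

View pics/scene0.png

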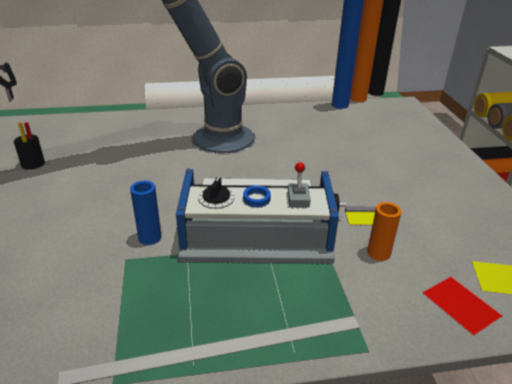

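View pics/top0.png

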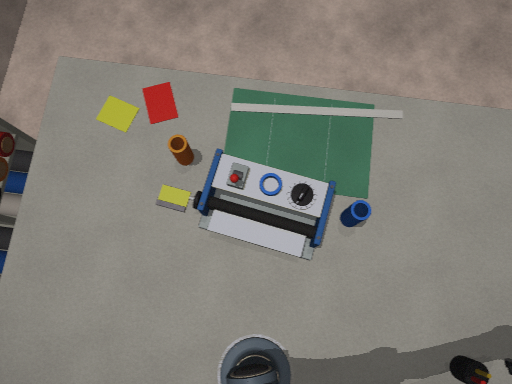

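```bash
python3 - <<'E'
from workcell import manip
import numpy as np
print(manip.get_obs()['time'])
for n in ("scene","top"):
    p=manip.camera_params(n); print(n,np.round(p['mtx'],1).tolist(),np.round(p['extrinsics'],3).tolist(),p.keys())
E
```

```text
0.9
scene [[464.6, 0.0, 258.5], [0.0, 464.6, 190.4], [0.0, 0.0, 1.0]] [[0.161, -0.567, 0.808, 1.464], [0.987, 0.075, -0.144, -0.13], [0.021, 0.82, 0.571, 0.793], [0.0, 0.0, 0.0, 1.0]] dict_keys(['mtx', 'extrinsics'])
top [[391.8, 0.0, 256.9], [0.0, 391.8, 194.5], [0.0, 0.0, 1.0]] [[0.13, 0.97, -0.207, 0.283], [-0.992, 0.126, -0.031, 0.027], [-0.003, 0.21, 0.978, 1.283], [0.0, 0.0, 0.0, 1.0]] dict_keys(['mtx', 'extrinsics'])
```

```bash
cat > h.py <<'E'
from workcell import manip
import cv2,numpy as np
def proj(n,P):
    p=manip.camera_params(n); X=np.linalg.inv(p['extrinsics'])@np.append(P,1)
    x,y,z=X[0],-X[1],-X[2]; m=p['mtx']; return m[0,0]*x/z+m[0,2],m[1,1]*y/z+m[1,2]
def unproj(n,u,v,z):
    p=manip.camera_params(n); m=p['mtx']; d=np.array([(u-m[0,2])/m[0,0],-(v-m[1,2])/m[1,1],-1.])
    E=p['extrinsics']; D=E[:3,:3]@d; c=E[:3,3]; return c+D*(z-c[2])/D[2]
E
python3 - <<'E'
import cv2
a=cv2.imread('pics/top0.png')[140:265,190:345]; a=cv2.resize(a,None,fx=5,fy=4.8,interpolation=cv2.INTER_CUBIC); cv2.imwrite('pics/z1.png',a[:600])
b=cv2.imread('pics/scene0.png')[150:220,180:340]; cv2.imwrite('pics/z2.png',cv2.resize(b,None,fx=5,fy=5,interpolation=cv2.INTER_CUBIC))
E
```

```text
(no output)
```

View pics/z1.png

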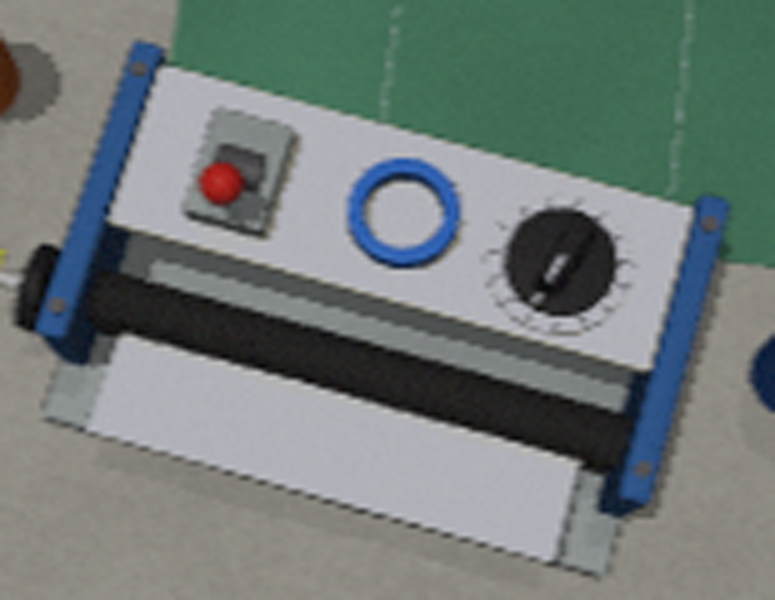

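View pics/z2.png

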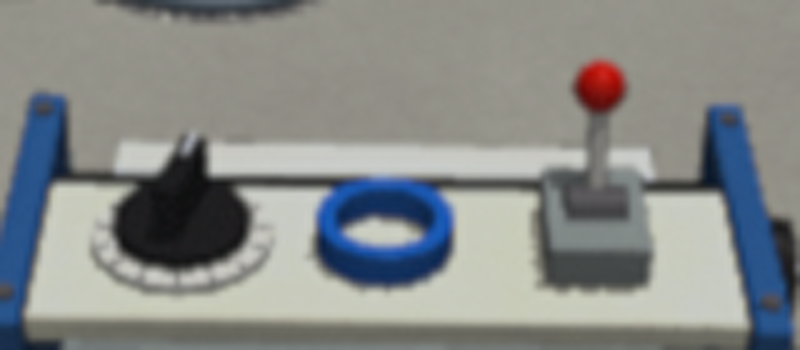

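arm_command(
  series=[
    [[0.2, 0.4, 0.1], 0, 1],
    [[0.4, 0.7, 0.2], 0, 1],
    [[0.5, 0.9, 0.3], 0, 1],
    [[0.64, 1, 0.4], 0, 1],
    [[0.64, 1, 0.4], 0, 1],
    [[0.64, 1, 0.4], 0, 1],
    [[0.64, 1, 0.4], 0, 1],
    [[0.64, 1, 0.4], 0, 1],
  ],
)

```text
time: 1.9
eef_pos: [0.2685, -0.5028, 0.3017]
ee_rot: [0.992, 0.129, -0.0, -0.0]
force: [0.3, 0.5, -0.6]
width: 1.0
```

```bash
python3 - <<'E'
from h import *
def w(u,v,z): return unproj('top',190+u/5,140+v/4.8,z)
for a,b,z in [((58,305),(140,68),.134),((643,468),(708,222),.134),((538,298),(595,232),.16),((545,285),(566,255),.178)]:
    A,B=w(*a,z),w(*b,z);d=B-A;print(A.round(3),B.round(3),np.degrees(np.arctan2(d[1],d[0])))
print(w(560,262,.15), w(222,183,.205))
E
```

```text
[0.478 0.223 0.134] [0.637 0.198 0.134] -9.071030860521104
[ 0.423 -0.133  0.134] [ 0.581 -0.156  0.134] -8.528380106123027
[ 0.514 -0.058  0.16 ] [ 0.56  -0.087  0.16 ] -32.42382236324134
[ 0.519 -0.06   0.178] [ 0.539 -0.07   0.178] -26.800065494659762
[ 0.54044337 -0.06941355  0.15      ] [0.55067875 0.1305928  0.205     ]
```

arm_command(
  series=[
    [[0.2, 0.4, 0.0], 0, 1],
    [[0.4, 0.7, 0.0], 0, 1],
    [[0.5, 0.9, 0], 0, 1],
    [[0.64, 1, 0], 0, 1],
    [[0.64, 1, 0], 0, 1],
    [[0.64, 1, 0], 0, 1],
    [[0.64, 1, 0], 0, 1],
    [[0.64, 1, 0], 0, 1],
  ],
)

```text
time: 2.9
eef_pos: [0.3638, -0.3536, 0.3015]
ee_rot: [0.992, 0.128, -0.0, -0.0]
force: [-0.3, 0.2, -0.2]
width: 1.002
```

arm_command(
  series=[
    [[0.2, 0.4, 0.0], 0, 1],
    [[0.4, 0.7, 0.0], 0, 1],
    [[0.5, 0.9, 0], 0, 1],
    [[0.64, 1, 0], 0, 1],
    [[0.64, 1, 0], 0, 1],
    [[0.64, 1, 0], 0, 1],
    [[0.64, 1, 0], 0, 1],
    [[0.64, 1, 0], 0, 1],
  ],
)

```text
time: 3.9
eef_pos: [0.4592, -0.2043, 0.3016]
ee_rot: [0.992, 0.127, -0.001, -0.0]
force: [-0.1, -0.0, 0.5]
width: 0.999
```

```bash
python3 - <<'E'
from h import *
o=manip.get_obs();print(o['q'].round(3),o['torque'].round(3), np.degrees(np.arctan2(o['eef_pos'][1],o['eef_pos'][0])))
E
```

```text
[ 0.659  0.158 -0.365  1.838  0.061  1.159 -1.043] [0.041 0.023 0.004] -23.986961296114085
```

arm_command(
  series=[
    [[0.2, 0.3, 0.0], -0.1, 1],
    [[0.4, 0.6, 0.0], -0.2, 1],
    [[0.57, 0.89, 0], -0.3, 1],
    [[0.57, 0.89, 0], -0.4, 1],
    [[0.57, 0.89, 0], -0.5, 1],
    [[0.57, 0.89, 0], -0.52, 1],
    [[0.57, 0.89, 0], -0.52, 1],
    [[0.57, 0.89, 0], -0.52, 1],
  ],
)

```text
time: 4.9
eef_pos: [0.5446, -0.0711, 0.3016]
ee_rot: [0.966, -0.259, -0.0, -0.001]
force: [-0.8, 0.0, 0.6]
width: 1.003
```

```bash
python3 - <<'E'
from h import *
o=manip.get_obs();print(o['q'].round(3),o['torque'].round(3),o['ee_rot'].round(3),o['eef_pos'].round(4))
cv2.imwrite('pics/w1.png',manip.snapshot('wrist'))
for t in ('dial_grip','dial'):
  print([(d['point'].round(4) if hasattr(d['point'],'round') else d['point'],d['p']) for d in manip.tip_of('wrist',t)])
print(manip.camera_params('wrist'))
E
```

```text
[ 0.354  0.238 -0.361  1.741  0.089  1.179 -2.128] [ 0.055 -0.028  0.04 ] [ 0.966 -0.259 -0.    -0.001] [ 0.5446 -0.0711  0.3016]
[([0.5418, -0.0717, 0.1711], 0.9)]
[([0.5412, -0.0685, 0.1363], 0.89)]
{'mtx': array([[297.31863964,   0.        , 251.64880368],
       [  0.        , 297.31863964, 191.35381624],
       [  0.        ,   0.        ,   1.        ]]), 'mount': array([[-3.08783885e-04,  9.58774200e-01,  2.84168854e-01,
         7.20602784e-02],
       [ 9.99996627e-01, -4.36762614e-04,  2.56023684e-03,
        -2.61959000e-04],
       [ 2.57880336e-03,  2.84168686e-01, -9.58770832e-01,
        -1.31266614e-01],
       [ 0.00000000e+00,  0.00000000e+00,  0.00000000e+00,
         1.00000000e+00]])}
```

View pics/w1.png

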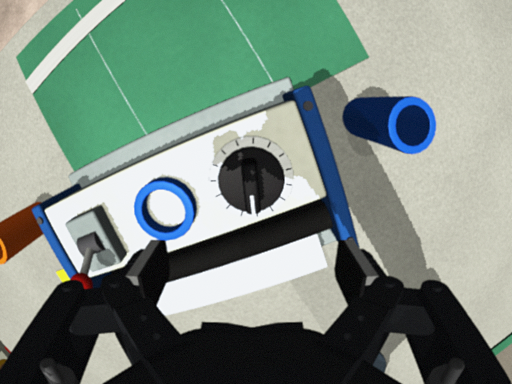

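```bash
python3 - <<'E'
import cv2
a=cv2.imread('pics/w1.png')[130:225,205:300]; cv2.imwrite('pics/z3.png',cv2.resize(a,None,fx=6,fy=6,interpolation=cv2.INTER_CUBIC))
E
```

```text
(no output)
```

View pics/z3.png

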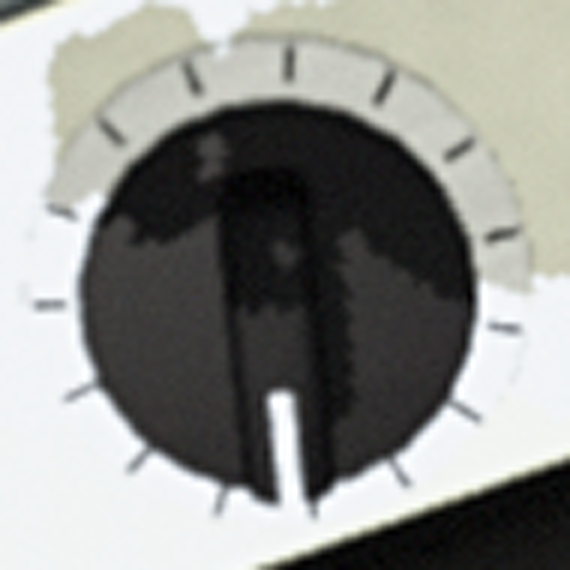

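arm_command(
  series=[
    [[0, 0, 0], 0.12, 1],
    [[0, 0, 0], 0.24, 1],
    [[0, 0, 0], 0.36, 1],
    [[0, 0, 0], 0.48, 1],
    [[0, 0, 0], 0.6, 1],
    [[0, 0, 0], 0.72, 1],
    [[0, 0, 0], 0.84, 1],
    [[0, 0, 0], 0.96, 1],
  ],
)

```text
time: 6.05
eef_pos: [0.5447, -0.0711, 0.3016]
ee_rot: [0.896, 0.444, -0.001, -0.0]
force: [-0.6, -0.6, -0.7]
width: 1.003
```

arm_command(
  series=[
    [[0, 0, 0], 0.12, 0.2],
    [[0, 0, 0], 0.24, 0.2],
    [[0, 0, 0], 0.36, 0.2],
    [[0, 0, 0], 0.48, 0.2],
    [[0, 0, 0], 0.6, 0.2],
    [[0, 0, 0], 0.72, 0.2],
    [[0, 0, 0], 0.84, 0.2],
    [[0, 0, 0], 0.96, 0.2],
  ],
)

```text
time: 7.05
eef_pos: [0.5446, -0.0713, 0.3016]
ee_rot: [0.378, 0.926, -0.001, 0.0]
force: [-0.2, -1.3, 0.2]
width: 0.604
```

```bash
cat >> h.py <<'E'
from scipy.spatial.transform import Rotation as R
def wunproj(u,v,z,pos,quat):
    p=manip.camera_params('wrist'); m=p['mtx']; d=np.array([u-m[0,2],v-m[1,2]]); r=np.hypot(*d); th=r/m[0,0]
    ray=np.array([np.sin(th)*d[0]/r,-np.sin(th)*d[1]/r,-np.cos(th)]); M=p['mount']
    q=R.from_quat(quat).as_matrix(); D=q@M[:3,:3]@ray; c=np.array(pos)+q@M[:3,3]; return c+D*(z-c[2])/D[2]
def yaw():
    o=manip.get_obs(); x=R.from_quat(o['ee_rot']).as_matrix()[:,0]; return np.degrees(np.arctan2(x[1],x[0])),o
E
python3 - <<'E'
from h import *
P=([.5446,-.0711,.3016],[.966,-.259,-.0,-.001])
f=lambda u,v,z:wunproj(205+u/6,130+v/6,z,*P)
for a,b,z in [((265,178),(289,498),.178),((281,392),(291,498),.178),((222,180),(260,498),.178),((307,180),(318,498),.178)]:
  A,B=f(*a,z),f(*b,z);d=B-A;print(A.round(4),B.round(4),(A+B)[:2]/2,np.degrees(np.arctan2(d[1],d[0])),np.linalg.norm(d))
# skirt centre
print([f(*a,.146).round(4) for a in [(80,290),(475,290),(280,100),(290,500),(278,298)]])
print(yaw()[0],manip.get_obs()['q'].round(3))
E
```

```text
[ 0.5678 -0.0827  0.178 ] [ 0.5232 -0.061   0.178 ] [ 0.54552007 -0.07184692] 154.0696870378307 0.04957940689429244
[ 0.5385 -0.0684  0.178 ] [ 0.5231 -0.0613  0.178 ] [ 0.53079591 -0.06485289] 155.11876080826897 0.017026016404200553
[ 0.5707 -0.0771  0.178 ] [ 0.5254 -0.0572  0.178 ] [ 0.54806617 -0.06715864] 156.18900841279225 0.04945763164011288
[ 0.5645 -0.0878  0.178 ] [ 0.521  -0.0648  0.178 ] [ 0.54275799 -0.07632514] 152.1607364065284 0.049197726527032054
[array([ 0.562 , -0.0434,  0.146 ]), array([ 0.529 , -0.1003,  0.146 ]), array([ 0.5727, -0.0881,  0.146 ]), array([ 0.5122, -0.0551,  0.146 ]), array([ 0.5442, -0.0712,  0.146 ])]
135.63045462563636 [ 0.717  0.318 -0.833  1.722  0.251  1.212  0.616]
```

```bash
python3 - <<'E'
from h import *
print(manip.tips_ahead)
E
```

```text
0.011
```

arm_command(
  series=[
    [[0, 0, -0.2], 0.1, 0.2],
    [[0, 0, -0.4], 0.215, 0.2],
    [[0, 0, -0.6], 0.215, 0.0],
    [[0, 0, -0.75], 0.215, 0.0],
    [[0, 0, -0.75], 0.215, 0.0],
    [[0, 0, -0.75], 0.215, 0.0],
    [[0, 0, -0.75], 0.215, 0.0],
    [[0, 0, -0.75], 0.215, 0.0],
  ],
)

```text
time: 8.05
eef_pos: [0.5451, -0.0713, 0.19]
ee_rot: [0.224, 0.975, -0.001, 0.001]
force: [-0.1, 0.2, -0.4]
width: 0.502
```

```bash
python3 - <<'E'
from h import *
y,o=yaw();print(y,o['eef_pos'],o['width'],o['q'].round(3))
cv2.imwrite('pics/w2.png',manip.snapshot('wrist'))
print(manip.tips_ahead)
E
```

```text
154.10288951516924 [ 0.5450854  -0.07127501  0.18999889] 0.5024312271855673 [ 0.703  0.447 -0.846  1.857  0.394  1.011  0.812]
0.011
```

View pics/w2.png

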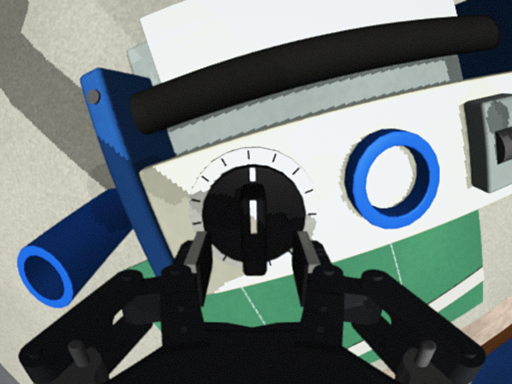

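arm_command(
  series=[
    [[0, 0, -0.08], 0, -0.3],
    [[0, 0, -0.17], 0, -0.3],
    [[0, 0, -0.17], 0, -0.3],
    [[0, 0, -0.17], 0, -1],
    [[0, 0, -0.17], 0, -1],
    [[0, 0, -0.17], 0, -1],
    [[0, 0, -0.17], 0, -1],
    [[0, 0, -0.17], 0, -1],
  ],
  force=20,
)

```text
time: 9.1
eef_pos: [0.5452, -0.0705, 0.1642]
ee_rot: [0.224, 0.975, 0.0, 0.001]
force: [2.3, 4.0, -6.0]
width: 0.158
```

```bash
cat > st.py <<'E'
from h import *
import sys
if len(sys.argv)>1:
    im=manip.snapshot('wrist'); cv2.imwrite(f'pics/{sys.argv[1]}.png',im)
y,o=yaw();print(round(y,2),o['eef_pos'].round(4),'w',round(o['width'],3),'F',o['force'].round(2),'T',o['torque'].round(3),'q7',o['q'][6].round(2),'t',o['time'],'tau7',o['joint_torque'].round(2))
E
python3 st.py w3
```

```text
154.13 [ 0.5452 -0.0704  0.1642] w 0.161 F [ 3.34  5.68 -5.79] T [ 1.026 -0.595  0.002] q7 0.78 t 9.15 tau7 [ 2.720e+00 -4.261e+01 -6.310e+00 -2.064e+01  8.500e-01  1.210e+00
 -4.000e-02]
```

View pics/w3.png

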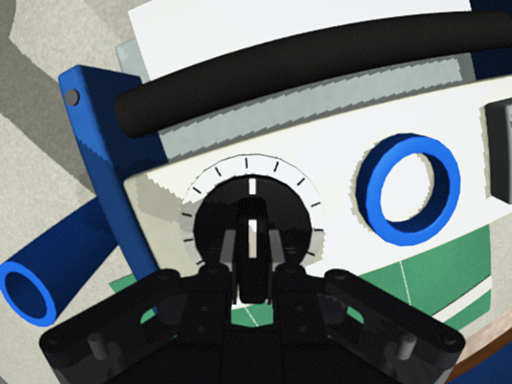

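arm_command(
  series=[
    [[0, 0, 0], -0.04, -1],
    [[0, 0, 0], -0.08, -1],
    [[0, 0, 0], -0.12, -1],
    [[0, 0, 0], -0.16, -1],
    [[0, 0, 0], -0.2, -1],
    [[0, 0, 0], -0.24, -1],
    [[0, 0, 0], -0.28, -1],
    [[0, 0, 0], -0.28, -1],
  ],
)

```text
time: 10.15
eef_pos: [0.5447, -0.0709, 0.1642]
ee_rot: [0.422, 0.907, -0.001, 0.001]
force: [-0.3, 1.9, -3.3]
width: 0.156
```

```bash
python3 st.py
```

```text
130.09 [ 0.5447 -0.0709  0.1642] w 0.156 F [-0.26  1.91 -3.32] T [ 0.377 -0.05   0.047] q7 0.42 t 10.15 tau7 [  0.78 -41.78  -6.28 -20.99   0.35   0.21  -0.11]
```

arm_command(
  series=[
    [[0, 0, 0], -0.02, -1],
    [[0, 0, 0], -0.04, -1],
    [[0, 0, 0], -0.06, -1],
    [[0, 0, 0], -0.08, -1],
    [[0, 0, 0], -0.08, -1],
    [[0, 0, 0], -0.08, -1],
    [[0, 0, 0], -0.08, -1],
    [[0, 0, 0], -0.08, -1],
  ],
)

```text
time: 11.15
eef_pos: [0.5445, -0.0711, 0.1642]
ee_rot: [0.476, 0.88, -0.001, 0.001]
force: [-1.0, 1.5, -2.4]
width: 0.162
```

```bash
python3 st.py
```

```text
123.21 [ 0.5445 -0.0711  0.1642] w 0.162 F [-0.99  1.46 -2.44] T [0.333 0.165 0.098] q7 0.31 t 11.15 tau7 [  0.8  -41.51  -5.95 -21.36   0.36  -0.1   -0.07]
```

arm_command(
  series=[
    [[0, 0, 0], -0.04, -1],
    [[0, 0, 0], -0.08, -1],
    [[0, 0, 0], -0.12, -1],
    [[0, 0, 0], -0.16, -1],
    [[0, 0, 0], -0.2, -1],
    [[0, 0, 0], -0.23, -1],
    [[0, 0, 0], -0.26, -1],
    [[0, 0, 0], -0.26, -1],
  ],
)

```text
time: 12.15
eef_pos: [0.5439, -0.0712, 0.1641]
ee_rot: [0.637, 0.771, -0.002, 0.0]
force: [-2.0, 0.5, -1.8]
width: 0.162
```

```bash
python3 st.py w4
```

```text
100.9 [ 0.544  -0.0713  0.1641] w 0.158 F [-2.15  0.81  0.18] T [0.22  0.626 0.152] q7 -0.03 t 12.2 tau7 [  0.35 -40.97  -5.   -22.     0.31  -0.8   -0.15]
```

View pics/w4.png

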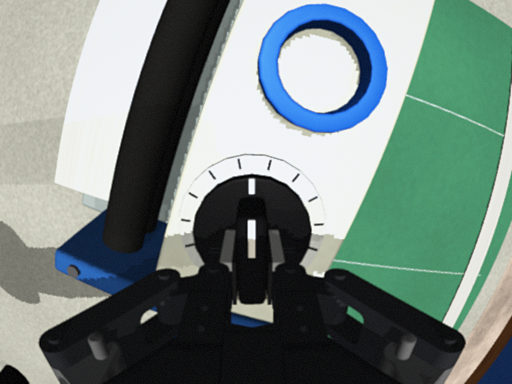

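arm_command(
  series=[
    [[0, 0, 0], -0.04, -1],
    [[0, 0, 0], -0.08, -1],
    [[0, 0, 0], -0.12, -1],
    [[0, 0, 0], -0.16, -1],
    [[0, 0, 0], -0.2, -1],
    [[0, 0, 0], -0.24, -1],
    [[0, 0, 0], -0.27, -1],
    [[0, 0, 0], -0.28, -1],
  ],
)

```text
time: 13.2
eef_pos: [0.5433, -0.0712, 0.1642]
ee_rot: [0.783, 0.623, -0.003, -0.0]
force: [-4.4, 0.5, 0.8]
width: 0.158
```

```bash
python3 st.py w5
```

```text
76.96 [ 0.5433 -0.0712  0.1642] w 0.159 F [-5.21  1.28  2.1 ] T [0.234 0.983 0.856] q7 -0.4 t 13.25 tau7 [  0.86 -40.43  -3.34 -22.42  -0.14  -1.22  -0.91]
```

View pics/w5.png

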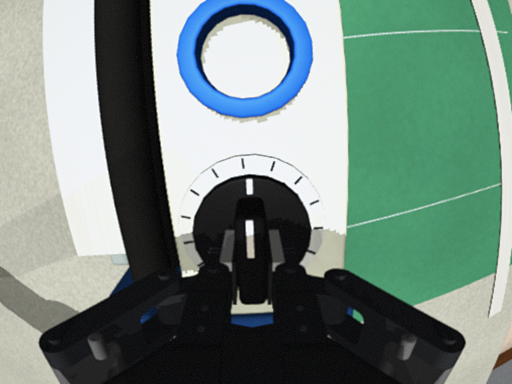

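arm_command(
  series=[
    [[0, 0, 0], 0.06, -1],
    [[0, 0, 0], 0.06, -1],
    [[0, 0, 0], 0.06, -1],
    [[0, 0, 0], 0.06, -1],
    [[0, 0, 0], 0.06, -1],
    [[0, 0, 0], 0.06, -1],
    [[0, 0, 0], 0.06, -1],
    [[0, 0, 0], 0.06, -1],
  ],
)

```text
time: 14.25
eef_pos: [0.5434, -0.0713, 0.1642]
ee_rot: [0.754, 0.657, -0.003, -0.0]
force: [-1.8, 0.8, -1.1]
width: 0.159
```

```bash
python3 st.py w6
```

```text
82.11 [ 0.5434 -0.0713  0.1642] w 0.155 F [-1.27  0.34 -2.33] T [ 0.183  0.345 -0.099] q7 -0.32 t 14.3 tau7 [  0.08 -41.46  -4.55 -21.75   0.33  -0.53   0.1 ]
```

View pics/w6.png

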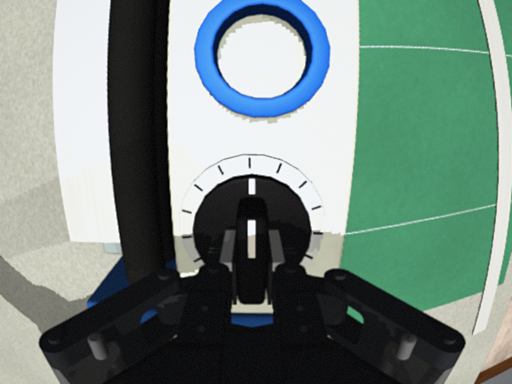

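```bash
cat > ring.py <<'E'
from h import *
p=manip.camera_params('wrist');m=p['mtx'];M=p['mount']
def wproj(P,pos,y):
    a=np.radians(y); q=np.array([[np.cos(a),np.sin(a),0],[np.sin(a),-np.cos(a),0],[0,0,-1]])
    t=q.T@(P-np.array(pos)).T; X=M[:3,:3].T@(t-M[:3,3:4]); r=np.hypot(X[0],X[1]); th=np.arctan2(r,-X[2])
    return m[0,2]+m[0,0]*th*X[0]/r, m[1,2]-m[0,0]*th*X[1]/r
S={'w1':([.5446,-.0711,.3016],-29.95),'w2':([.5451,-.0713,.1900],154.1),'w3':([.5452,-.0704,.1642],154.13),'w4':([.544,-.0713,.1641],100.9),'w5':([.5433,-.0712,.1642],76.96),'w6':([.5434,-.0713,.1642],82.11)}
def polar(n,c=(.545,-.0715),pad=4):
    pos,y=S[n]; im=cv2.imread(f'pics/{n}.png')
    A=np.radians(np.arange(-180,180,.5)); r=np.arange(.030,.050,.0005)
    rr,aa=np.meshgrid(r,A,indexing='ij')
    P=np.stack([c[0]+rr.ravel()*np.cos(aa.ravel()),c[1]+rr.ravel()*np.sin(aa.ravel()),np.full(rr.size,.136)],1)
    u,v=wproj(P,pos,y)
    return cv2.remap(im,u.reshape(rr.shape).astype(np.float32),v.reshape(rr.shape).astype(np.float32),cv2.INTER_LINEAR)
if __name__=='__main__':
    cv2.imwrite('pics/polar.png',np.vstack([cv2.resize(polar(n),(720,90)) for n in S]))
E
python3 ring.py
```

```text
(no output)
```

View pics/polar.png

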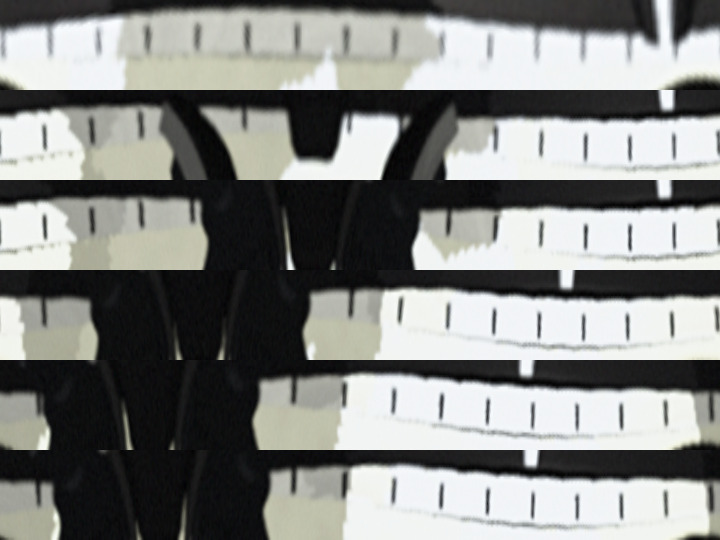

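```bash
cat > fit.py <<'E'
from ring import *
from scipy.signal import find_peaks
from scipy.optimize import least_squares
def ticks(n,c,zr=.0395):
    pr=polar(n,c).astype(float).mean(2)
    r=np.arange(.030,.050,.0005); 
    out=[]
    prof=pr[(r>.0385)&(r<.0415)].mean(0)
    bg=cv2.blur(prof[None],(31,1))[0]; 
    med=np.array([np.median(np.roll(prof,-i+10)[:21]) for i in range(len(prof))])
    d=med-prof
    pk,_=find_peaks(d,height=35,distance=20)
    good=[]
    for k in pk:
        if med[k]>110 and d[k]>35:
            w=d[max(0,k-4):k+5].clip(0); idx=np.arange(max(0,k-4),k-4+len(w)) if k>=4 else np.arange(len(w))
            good.append(-180+.5*(w*idx).sum()/w.sum())
    return np.array(good)
for n in S:
    c=np.array([.545,-.0715])
    for it in range(4):
        a=ticks(n,c)
        # 15 or so ticks: spacing 24
        th=np.radians(a)
        def f(p): # apparent angle shift for centre offset (dx,dy)/.04
            m=a-np.degrees((-p[0]*np.sin(th)+p[1]*np.cos(th))/.04)
            d=(m-p[2]*57.3+12)%24-12
            return d
        best=min((least_squares(f,[0,0,ph],loss='soft_l1') for ph in np.radians(np.arange(-12,12,4))),key=lambda s:s.cost)
        c=c+best.x[:2]
    print(n,len(a),c.round(4),'phase',((best.x[2]*57.3+12)%24-12).round(2),np.abs(best.fun).max().round(2),a.round(1))
E
python3 fit.py
```

```text
w1 15 [ 0.5444 -0.0702] phase -8.93 0.64 [-176.9 -153.  -129.1 -104.9  -80.9  -56.9  -32.8   -8.8   15.2   38.4
   63.    87.3  111.1  135.1  159.2]
w2 11 [ 0.5426 -0.0688] phase -8.99 0.17 [-176.9 -152.9 -129.  -105.1  -57.1   -8.8   63.1   86.9  110.9  135.
  159.1]
w3 11 [ 0.5426 -0.069 ] phase -9.11 0.22 [-177.  -153.1 -129.  -105.1  -81.3   39.1   62.7   86.9  110.9  134.8
  158.9]
w4 10 [ 0.5434 -0.0684] phase -9.04 0.11 [-177.1 -153.1   -8.9   14.9   39.    62.9   87.   111.   135.   159. ]
w5 9 [ 0.5437 -0.0684] phase 11.9 0.22 [-35.9 -12.3  11.9  35.8  59.9  84.  108.  131.9 155.8]
w6 10 [ 0.5436 -0.0684] phase 11.86 0.12 [-156.2  -36.   -12.2   11.8   35.7   59.8   83.9  108.   131.8  155.8]
```

arm_command(
  series=[
    [[0, 0, 0], 0.07, -1],
    [[0, 0, 0], 0.14, -1],
    [[0, 0, 0], 0.21, -1],
    [[0, 0, 0], 0.28, -1],
    [[0, 0, 0], 0.35, -1],
    [[0, 0, 0], 0.42, -1],
    [[0, 0, 0], 0.49, -1],
    [[0, 0, 0], 0.55, -1],
  ],
)

```text
time: 15.3
eef_pos: [0.5447, -0.0709, 0.1642]
ee_rot: [0.426, 0.905, -0.001, 0.002]
force: [1.6, 2.1, -3.5]
width: 0.159
```

```bash
python3 st.py
```

```text
129.55 [ 0.5447 -0.0709  0.1642] w 0.159 F [ 1.6   2.11 -3.51] T [ 0.41  -0.336 -0.295] q7 0.41 t 15.3 tau7 [  0.06 -42.63  -6.3  -20.64   0.38   0.6   -0.21]
```

arm_command(
  series=[
    [[0, 0, 0], 0.07, -1],
    [[0, 0, 0], 0.14, -1],
    [[0, 0, 0], 0.21, -1],
    [[0, 0, 0], 0.26, -1],
    [[0, 0, 0], 0.26, -1],
    [[0, 0, 0], 0.26, -1],
    [[0, 0, 0], 0.26, -1],
    [[0, 0, 0], 0.26, -1],
  ],
)

```text
time: 16.3
eef_pos: [0.5451, -0.0704, 0.1642]
ee_rot: [0.243, 0.97, -0.0, 0.003]
force: [1.7, 4.0, -5.6]
width: 0.155
```

```bash
python3 st.py w7
```

```text
151.9 [ 0.5451 -0.0704  0.1643] w 0.156 F [ 2.12  2.69 -5.18] T [ 0.885 -0.38   0.061] q7 0.75 t 16.35 tau7 [ 2.140e+00 -4.238e+01 -6.560e+00 -2.094e+01  7.600e-01  8.200e-01
 -3.000e-02]
```

View pics/w7.png

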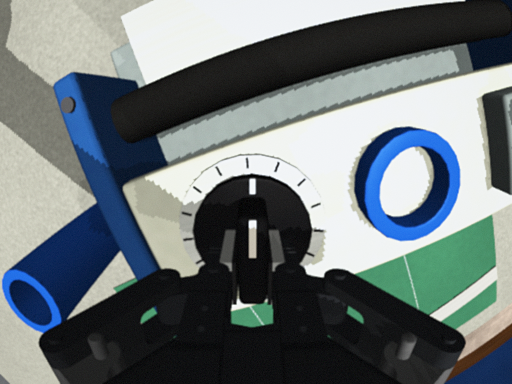

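Dial mark at (252,186), aligned with the jaws. Release, rise, then check where it settled.

arm_command(
  series=[
    [[0, 0, 0], 0, -0.2],
    [[0, 0, 0], 0, 0],
    [[0, 0, 0], 0, 0],
    [[0, 0, 0.2], 0, 0],
    [[0, 0, 0.5], 0, 0],
    [[0, 0, 0.9], 0, 0],
    [[0, 0, 0.9], 0, 0],
    [[0, 0, 0.9], 0, 0],
  ],
)

```text
time: 17.35
eef_pos: [0.5448, -0.0709, 0.299]
ee_rot: [0.243, 0.97, -0.001, 0.003]
force: [0.3, 0.4, -0.9]
width: 0.5
```

```bash
python3 st.py w8
python3 - <<'E'
from h import *
print([(np.round(d['point'],4),d['p']) for d in manip.tip_of('wrist','dial_grip')])
E

```

```text
151.88 [ 0.5444 -0.0709  0.2982] w 0.503 F [ 1.09 -0.04 -1.33] T [-0.035  0.038 -0.072] q7 0.87 t 17.4 tau7 [-1.000e-01 -3.565e+01 -6.670e+00 -2.422e+01  1.000e-02 -3.000e-02
 -0.000e+00]
[(array([ 0.5411, -0.0704,  0.1688]), 0.91)]
```

View pics/w8.png

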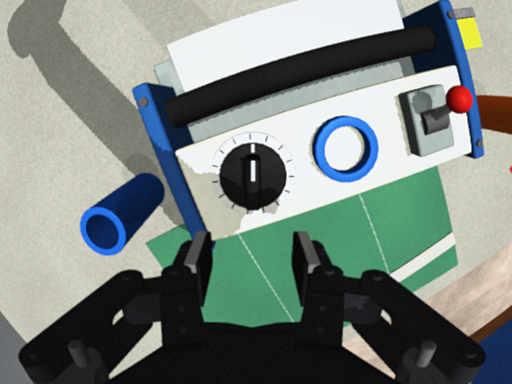

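```bash
sed -i "s/'w6':/'w8':([.5444,-.0709,.2982],151.88),'w6':/" ring.py; python3 fit.py | grep -A1 w8; python3 - <<'E'
import cv2
a=cv2.imread('pics/w8.png')[120:225,205:305]; cv2.imwrite('pics/z8.png',cv2.resize(a,None,fx=5.7,fy=5.7,interpolation=cv2.INTER_CUBIC))
E
```

```text
w8 14 [ 0.5425 -0.0678] phase 11.97 0.19 [-156.  -132.  -108.   -84.1  -60.1  -36.1  -11.8   11.8   36.    60.
   84.   107.8  132.   156. ]
```

View pics/z8.png

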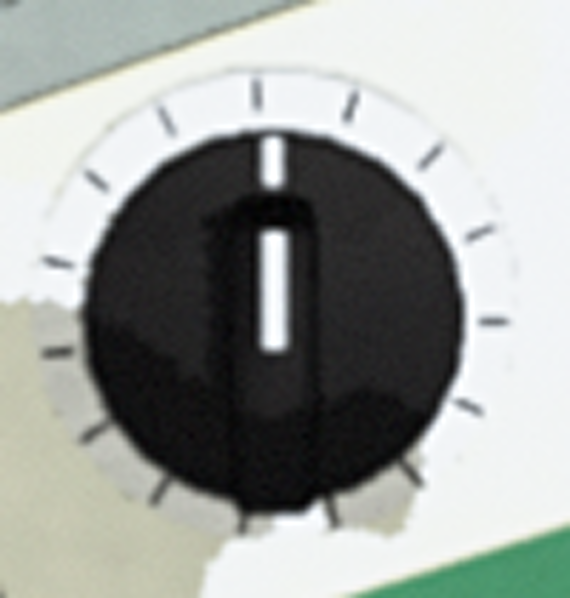

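arm_command(
  series=[
    [[-0.1, 0.3, 0], 0.1, -1],
    [[-0.2, 0.6, 0], 0.225, -1],
    [[-0.35, 0.95, 0], 0.225, -1],
    [[-0.35, 0.95, 0], 0.225, -1],
    [[-0.35, 0.95, 0], 0.225, -1],
    [[-0.35, 0.95, 0], 0.225, -1],
    [[-0.35, 0.95, 0], 0.225, -1],
    [[-0.35, 0.95, 0], 0.225, -1],
  ],
)

```text
time: 18.45
eef_pos: [0.4919, 0.071, 0.2977]
ee_rot: [0.077, 0.997, -0.0, 0.001]
force: [-1.1, 0.1, -0.4]
width: -0.002
```

```bash
python3 st.py w9
python3 - <<'E'
from h import *
for t in ('lock_tip','tape_roll'): print([(np.round(d['point'],4),d['p']) for d in manip.tip_of('wrist',t)])
E

```

```text
171.17 [0.4919 0.0712 0.2977] w -0.001 F [ 0.25 -1.41  0.38] T [0.003 0.012 0.   ] q7 0.95 t 18.5 tau7 [ 6.000e-02 -2.730e+01 -5.490e+00 -2.352e+01  2.000e-02 -0.000e+00
  0.000e+00]
[(array([0.5529, 0.1311, 0.2042]), 0.93), (array([ 0.5186, -0.2449, -0.0024]), 0.17)]
[(array([0.5607, 0.028 , 0.1307]), 0.83)]
```

View pics/w9.png

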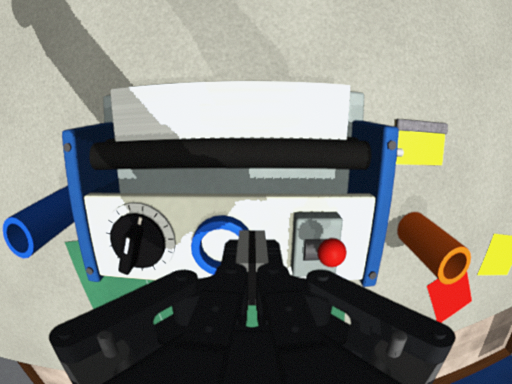

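arm_command(
  series=[
    [[0.02, 0.25, 0], 0, -1],
    [[0.05, 0.45, 0], 0, -1],
    [[0.05, 0.45, 0], 0, -1],
    [[0.05, 0.45, -0.3], 0, -1],
    [[0.05, 0.45, -0.62], 0, -1],
    [[0.05, 0.45, -0.62], 0, -1],
    [[0.05, 0.45, -0.62], 0, -1],
    [[0.05, 0.45, -0.62], 0, -1],
  ],
)

```text
time: 19.6
eef_pos: [0.5006, 0.1394, 0.2069]
ee_rot: [0.077, 0.997, 0.0, 0.003]
force: [-0.2, 0.1, 0.8]
width: -0.004
```

```bash
python3 st.py w10
```

```text
171.17 [0.5004 0.1393 0.2067] w 0.004 F [ 0.39  0.48 -0.27] T [ 0.012  0.005 -0.025] q7 0.69 t 19.65 tau7 [ 2.000e-02 -3.401e+01 -7.910e+00 -2.072e+01  2.000e-02 -1.000e-02
  0.000e+00]
```

View pics/w10.png

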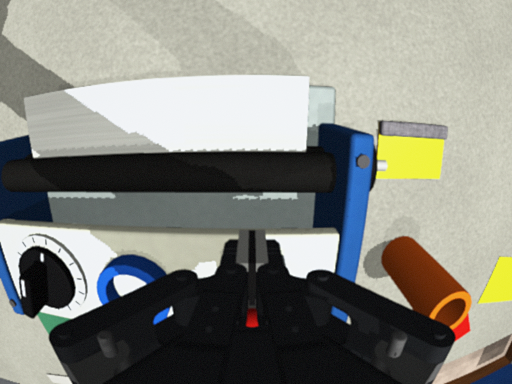

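arm_command(
  series=[
    [[0.08, -0.01, 0], 0, -1],
    [[0.16, -0.025, 0], 0, -1],
    [[0.22, -0.03, 0], 0, -1],
    [[0.28, -0.04, 0], 0, -1],
    [[0.34, -0.05, 0], 0, -1],
    [[0.4, -0.06, 0], 0, -1],
    [[0.45, -0.07, 0], 0, -1],
    [[0.48, -0.075, 0], 0, -1],
  ],
)

```text
time: 20.65
eef_pos: [0.5727, 0.1279, 0.2064]
ee_rot: [0.077, 0.997, 0.0, 0.003]
force: [-1.3, 0.1, -0.7]
width: -0.0
```

```bash
python3 st.py
python3 - <<'E'
from h import *
cv2.imwrite('pics/s2.png',cv2.resize(manip.snapshot('scene')[130:230,170:350],None,fx=4,fy=4,interpolation=cv2.INTER_CUBIC))
for t in ('lock_tip',): print([(np.round(d['point'],4),d['p']) for d in manip.tip_of('scene',t)])
E

```

```text
171.16 [0.5727 0.1279 0.2064] w -0.0 F [-1.27  0.14 -0.74] T [0.05  0.243 0.018] q7 0.72 t 20.65 tau7 [ 5.600e-01 -4.230e+01 -9.550e+00 -2.177e+01  3.000e-01 -2.300e-01
 -2.000e-02]
[(array([0.5977, 0.1227, 0.2077]), 0.5)]
```

View pics/s2.png

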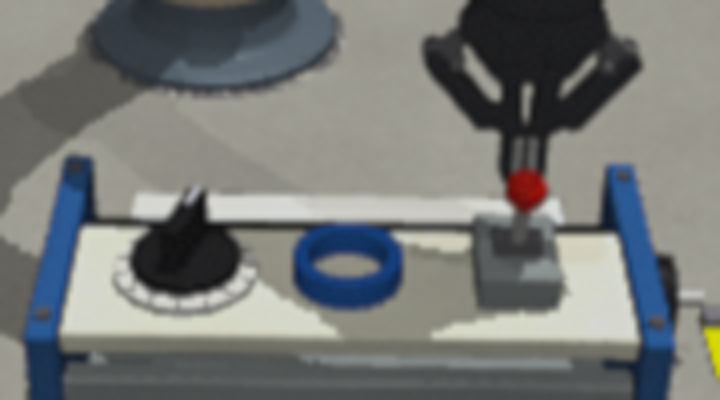

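arm_command(
  series=[
    [[0.01, 0, 0], 0, -1],
    [[0.02, -0.003, 0], 0, -1],
    [[0.03, -0.005, 0], 0, -1],
    [[0.04, -0.006, 0], 0, -1],
    [[0.05, -0.007, 0], 0, -1],
    [[0.05, -0.007, 0], 0, -1],
    [[0.05, -0.007, 0], 0, -1],
    [[0.05, -0.007, 0], 0, -1],
  ],
)

```text
time: 21.75
eef_pos: [0.5797, 0.1266, 0.2063]
ee_rot: [0.077, 0.997, -0.0, 0.002]
force: [-5.2, 0.4, 0.3]
width: 0.003
```

```bash
python3 st.py
```

```text
171.16 [0.5797 0.1266 0.2063] w 0.003 F [-5.17  0.41  0.32] T [-0.121  1.154 -0.045] q7 0.72 t 21.75 tau7 [ 3.800e-01 -4.233e+01 -9.470e+00 -2.348e+01  8.100e-01 -1.290e+00
  1.000e-02]
```

arm_command(
  series=[
    [[0.01, 0, 0], 0, -1],
    [[0.015, -0.002, 0], 0, -1],
    [[0.015, -0.002, 0], 0, -1],
    [[0.015, -0.002, 0], 0, -1],
    [[0.015, -0.002, 0], 0, -1],
    [[0.015, -0.002, 0], 0, -1],
    [[0.015, -0.002, 0], 0, -1],
    [[0.015, -0.002, 0], 0, -1],
  ],
)

```text
time: 22.75
eef_pos: [0.5799, 0.1266, 0.2062]
ee_rot: [0.077, 0.997, -0.001, 0.0]
force: [-9.5, -0.6, 3.1]
width: 0.003
```

```bash
python3 st.py
```

```text
171.2 [0.5799 0.1266 0.2062] w 0.003 F [-9.54 -0.65  3.14] T [-0.179  1.868  0.01 ] q7 0.72 t 22.75 tau7 [ 7.200e-01 -4.110e+01 -8.630e+00 -2.431e+01  1.380e+00 -2.160e+00
  2.000e-02]
```

arm_command(
  series=[
    [[-0.1, 0.015, 0], 0, -1],
    [[-0.3, 0.045, 0], 0, -1],
    [[-0.45, 0.07, 0], 0, -1],
    [[-0.45, 0.07, 0.3], 0, -1],
    [[-0.45, 0.07, 0.6], 0, -1],
    [[-0.45, 0.07, 0.8], 0, -1],
    [[-0.45, 0.07, 0.8], 0, -1],
    [[-0.45, 0.07, 0.8], 0, -1],
  ],
)

```text
time: 23.75
eef_pos: [0.5122, 0.1369, 0.3256]
ee_rot: [0.077, 0.997, -0.001, 0.001]
force: [-0.1, 0.4, -0.6]
width: 0.002
```

```bash
python3 st.py w11
python3 - <<'E'
from h import *
cv2.imwrite('pics/s3.png',manip.snapshot('scene'))
cv2.imwrite('pics/t3.png',manip.snapshot('top'))
for n in('wrist','scene','top'):
 for t in ('lock_tip','tape_roll'): print(n,t,[(np.round(d['point'],4),d['p']) for d in manip.tip_of(n,t)])
E

```

```text
171.2 [0.512  0.1367 0.3252] w 0.003 F [-0.07 -0.17  0.53] T [0.    0.015 0.017] q7 0.8 t 23.8 tau7 [-5.000e-02 -3.167e+01 -7.000e+00 -2.437e+01  1.000e-02 -2.000e-02
 -0.000e+00]
wrist lock_tip []
wrist tape_roll [(array([0.5587, 0.0268, 0.1279]), 0.83)]
scene lock_tip [(array([0.6037, 0.1195, 0.2047]), 0.7)]
scene tape_roll [(array([0.5597, 0.0274, 0.129 ]), 0.72)]
top lock_tip []
top tape_roll [(array([0.5618, 0.0315, 0.1277]), 0.58)]
```

View pics/w11.png

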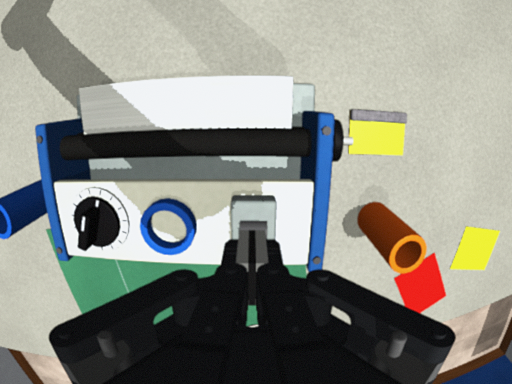

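View pics/s3.png

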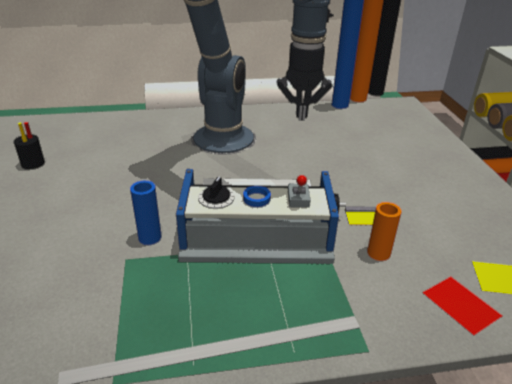

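```bash
python3 -c "
from workcell import manip
print(manip.hand_in())"
```

```text
the job is handed in; nothing more can be done
None
```

I set the dial three clicks back from its clockwise stop, threw the lock lever fully to the back and handed the job in at about 24 s. No verdict was reported.

- **Dial:** it reached the stop three clicks clockwise of where it started, with the wrist torque peaking at about 0.86 N m. I turned it back to 152° and let go. In the picture after release it sits at the same place against the ring ticks as at the start, which is three clicks off the stop.
- **Scale ring:** it slipped about 3° (roughly 0.053 rad) clockwise when I pressed on the stop. I pressed harder than I meant to there, but it is within the 0.12 rad limit.
- **Lock lever:** it met its back stop, with the force rising to 9.5 N for almost no further movement. The scene camera then found the ball at (0.604, 0.120, 0.205), the expected back-end position. The other two cameras did not find it after I let go, because the wrist view was hidden by the gripper and the top-view network returned nothing.
- **Other items:** the tape measures within about 4 mm of its first position, which is the limit of the measurement. The tubes and squeegee look unmoved in the pictures; I did not remeasure them. The gripper was clear of everything at hand-in.

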